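# Raise the spark guard's window to its mark

## Task

Raise the spark guard's sliding window: push it up from beneath its blue lip with the fingertips until the red pointer stands inside the yellow mark on the post nearer the robot, then take the hand away and leave the window there. Only push it: do not pinch the lip, do not press on the clear pane, and leave the yellow mark where it is set. Do not shift or pick up the bronze collar in the guard or the emery roll, the bronze cone and the punch around it.

Things in the scene. Friction and masses are not known exactly. Their poses are not given: they have to be found in the camera images.
- spark_guard: Fixed grey bench guard, 180 mm wide, 200 mm deep, 340 mm high, base plate 12 mm. Its sloping open front faces the robot's left (+y) side. Origin: centre of its underside; x points from front to back, z up. The window slides between 20 mm wide posts, 80 mm either side of the middle, leaning back 30 degrees from upright: up the slope is (0.5, 0, 0.866) in this frame, outward normal (-0.866, 0, 0.5).
- window (a joint): Travel of the window up the slope, 0 to 0.115 m, growing upward. It is counterweighted: it stays where it is left and takes about 4 N (plus a little with speed) along the slope to move either way.
- lip_underside (a point): Middle of the front lower edge of the window's blue lip; moves with it. The lip is a ledge along the window's lower edge, 120 mm wide, 8 mm thick, underside square to the slope, standing out 32 mm from the pane, front edge rounded. Beneath it the guard is open for at least 130 mm along the slope, so that fingertips can reach under.
- lip_top_middle (a point): Middle of the black rubber strip, 110 x 20 x 5 mm, on top of the lip, set 12 mm back from the lip's front edge. Touching it and the blue lip at the same time counts as pinching.
- pane_middle (a point): Middle of the front of the clear pane of the window, 118 mm wide, reaching up the slope from the lip for 96 mm, in an aluminium frame; not to be pressed.
- pointer (a point): Tip of the thin red pointer at the end of the window's lip nearer the robot, over the front face of the nearer post. Moves with the window.
- mark (a point): Centre of the yellow mark, a clip on the post nearer the robot, whose band is 16 mm tall along the slope. It is stiff and stays as set, 32 to 108 mm up the slope from where the pointer starts. Its z axis points up the slope; the pointer stands level with it when the distance between the two along the slope is 0.
- bronze_collar: Loose turned bronze collar, 52 mm across, 20 mm high, on the base plate inside the guard. Origin: centre of its underside.
- emery_roll: Loose brown roll of emery tape, 60 mm across, 25 mm high, beyond the guard as the robot sees it. Origin: centre of its underside.
- sprue_button: Loose bronze-coloured cone, 44 mm across, 46 mm high, beyond the guard as the robot sees it, further right than the roll. Origin: centre of its underside.
- chasing_punch_0: Loose steel punch, 115 mm long, 9 mm thick, lying on the mat in front of the guard. Origin: centre of its underside.

How it is judged:
On the way, in this order (a step that is already met when the one before it is completed fails the run):
1. the fingers push on the lip while the pointer is still below the mark (contact force between the fingers and lip above 1 N and z of pointer in the frame of mark below -0.02 m), for 0.05 s.
2. the pointer is inside the yellow mark (z of pointer in the frame of mark between -0.008 and 0.008 m), for 0.2 s.
At the end, for the whole second after the job is handed in: The window rests with the pointer inside the yellow band (within 8 mm of its middle along the slope), and the collar, roll, cone and punch are within 15 mm of where they started (all of step 2 and velocity of joint window between -0.002 and 0.002 m/s and distance of each of bronze_collar, emery_roll, sprue_button, chasing_punch_0 from where it was at the start of the episode below 0.015 m); the robot touches nothing.
It fails at once if the lip is pinched (touched on its underside and its top at once) (contact force between the fingers and lip above 1 N and contact force between the fingers and lip_top above 1 N).
It fails at once if the clear pane is pressed with more than 3 N (contact force between the fingers and clear_pane above 3 N).
It fails at once if the yellow mark is moved by more than 4 mm (distance of mark from where it was at the start of the episode above 0.004 m).
It fails at once if the collar, roll, cone or punch is shifted by more than 15 mm or lifted (distance of any of bronze_collar, emery_roll, sprue_button, chasing_punch_0 from where it was at the start of the episode above 0.015 m).
It also fails if it takes over 40 s, if anything falls off the work surface, if the arm or the gripper's body presses on something with over 40 N, if the wrist force passes 120 N, or if a joint passes its speed limit or range.

## Robot

A 6-joint arm with a two-finger parallel gripper is mounted at the origin on the work surface; the furniture and walls round the work are solid. World frame = base frame: x ahead of the robot, y to its left, z up, the work surface at z = 0. Lengths are in m, angles in rad, forces in N, time in s.
With the tool pointing down it reaches from about 0.375 to 0.975 m from the base axis. Payload 3.8 kg.
Tool frame: the origin (TCP) lies at the very end of the fingers, on their centre line; the grasp point (between the pads) lies 19 mm behind it; z points along the fingers, y is the direction in which the jaws open and shut (so a half turn about z gives the same grasp; the last joint's range is limited). The gripper opens to 85 mm and grips with 20 to 120 N. Pads are 22 mm wide; open, the fingers measure 114 mm over their backs; the gripper's body (76 mm by 85 mm) begins 54 mm behind the grasp point. The pads swing forward as they close: fully open they stand 13 mm farther back than shut.
Start: joints at [1.145, 0.264, 1.604, -0, 1.274, -0.037], TCP at [0.256, 0.625, 0.197] pointing down, gripper open.
Joint ranges: [-2.63, 2.63], [-0.94, 2.18], [0.31, 2.57], [-1.31, 4.45], [0, 2.66], [-2.55, 2.55]. Speed limits (rad/s): [2.57, 2.57, 3.14, 3.14, 3.14, 3.14].

## Interface

Orientations are given as a rotation vector (axis times angle).
In Python, from workcell import status, read_camera, camera_info, order gives the robot as it stands.
- The arm moves only by the tool move_arm, never from a script. Its argument "deltas" is a list of rows, each a list of 3 entries, a list of its own where there are three numbers: the turn, a rotation vector about the world's x, y, z as a fraction of full scale, then the shift along the world's x, y, z as a fraction of full scale, then the closure, from -1 (fully open) to 1 (shut), so that 0 is half open. A call has 1 to 20 rows; each row is the pose to reach, as a shift and turn from the pose commanded when the call began; what a row does not reach only later rows make up. Full scale, the value 1, is 0.1 m for a shift and pi/2 rad for a turn. A row lasts 1/8 s, in which the tool goes at most 62.5 mm and 10.7 degrees, less where a joint would pass 70% of its speed; a pose out of reach is approached as far as the arm can. A call with a number of a shift or a turn outside -1 to 1 is refused whole. A call with a gripper value outside its range is refused whole. The fingers move at their own pace and stop on an object; "grip_force" is the grip in N (left out, the last holds). Time passes only in rows, so rows that repeat a pose let the fingers close. It gives the time, the measured TCP pose, the force and the opening at its end, in the units of the state.
- status.read_state(): the state, without advancing time (a new reading comes with each control period).
- read_camera(name): name is "scene" or "side" or "wrist"; returns (picture, depth): 384x512x3 uint8, red, green, blue; 384x512 float32, m along the optical axis (not along the pixel's ray), 0 where there is no reading.
- camera_info(name): a dict with "K" (3x3 intrinsics, pixels), "R" (3x3) and "t" (3): a world point X has camera coordinates R X + t. Camera axes: x right, y down, z forward; pixel columns grow to the right and rows downward; lengths in m; the calibration is good to about 2 mm. A picture is of the moment at which its call begins: read the wrist's pose just before it. camera_info takes no time and is no camera call; for the wrist camera it gives the pose at the moment of the call.
- order.finish_job(): hands the job in, once; it reports no verdict.
The state is a dict: "time": time; "q": joint angles; "joint_vel": joint speeds; "joint_torque": joint torques, N m; "tool_pos": TCP position; "tcp_rot": TCP orientation; "wrist_force": force on the tool from outside, world axes, zero at the start; "torque": the same for the moment, N m; "width": opening from 0.0 (shut) to 1.0 (fully open).
Only numpy, scipy, OpenCV 4.12 (cv2) and the standard library are available. Lean on these libraries where they do the work, as an engineer would, in place of code of your own. Each camera call takes 0.05 s, during which the arm holds its last target. There are 200 camera calls.

## Working session

There is one attempt and no reset: what is moved stays moved. The work goes in short steps, Python scripts to look and compute and a tool call to move; the robot and the scene stay as the last step left them, time stands still between calls to the robot, and variables do not carry over. Pictures are saved under pics/ and viewed, about 8 in all and at most 12, crops included, and the job is handed in when it is done.

Besides the shell and the picture viewer there is one more tool, called after ">>>" as name([rows], argument=value, ...), one row to a line, values as JSON. move_arm: Moves the arm, as the interface text tells. Its arguments: {"type":"object","properties":{"deltas":{"type":"array","items":{"type":"array"}},"grip_force":{"type":"number"}},"required":["deltas"]}

```bash
mkdir -p pics; ls
python3 - <<'E'
from workcell import status, read_camera, camera_info
import cv2, numpy as np
s=status.read_state(); print(s)
for n in ("scene","side"):
    p,d=read_camera(n); cv2.imwrite(f"pics/{n}0.png",p[:,:,::-1]); np.save(f"{n}_d.npy",d); np.save(f"{n}_p.npy",p)
    c=camera_info(n); print(n,c);
E
```

```text
pics
{'time': 0.0, 'q': array([ 1.14509522e+00,  2.64794077e-01,  1.60538312e+00,  2.07237366e-06,
        1.27370015e+00, -3.69142957e-02]), 'joint_vel': array([ 0.00233594,  0.00216101,  0.00133576,  0.00073771, -0.0002586 ,
       -0.00011605]), 'joint_torque': array([ 6.50242400e-04, -5.15111697e+01, -3.67310858e+01,  1.66328609e-04,
        1.29792426e-02, -2.56345481e-05]), 'tool_pos': array([0.25554251, 0.62387717, 0.19532962]), 'tcp_rot': array([-0.60676487, -3.08190295,  0.00349192]), 'wrist_force': array([-0.657753  ,  0.16821037,  0.3611271 ]), 'torque': array([-0.02257873,  0.03013942, -0.02023646]), 'width': 0.9963488484487082}
scene {'K': array([[451.72304996,   0.        , 254.54017118],
       [  0.        , 451.72304996, 191.16585026],
       [  0.        ,   0.        ,   1.        ]]), 'R': array([[-0.80254755, -0.59630198,  0.0184762 ],
       [-0.41410835,  0.53450961, -0.73675895],
       [ 0.42945512, -0.59893524, -0.67590301]]), 't': array([0.49840643, 0.375258  , 0.67164303])}
side {'K': array([[365.93080771,   0.        , 257.8057729 ],
       [  0.        , 365.93080771, 194.58348685],
       [  0.        ,   0.        ,   1.        ]]), 'R': array([[-0.96710233,  0.25432435,  0.00567537],
       [ 0.12370381,  0.48966057, -0.86309321],
       [-0.22228462, -0.83399739, -0.50501277]]), 't': array([0.60684735, 0.021319  , 1.06832565])}
```

View pics/scene0.png

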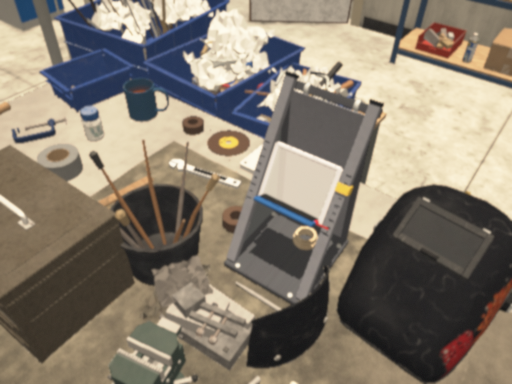

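View pics/side0.png

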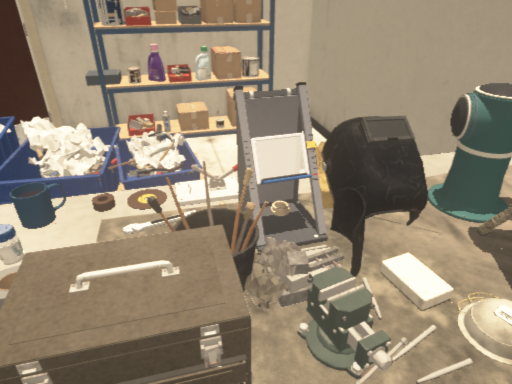

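The scene view shows the guard with its blue lip (about 255,198 to 320,226), the red pointer near (322,226) and the yellow mark at (344,188). A welding helmet stands on the robot's side, with a cup of rods and a vise in front. Next I'll enlarge both views.

Run:
```python
import cv2, numpy as np
from workcell import camera_info
a=np.load("scene_p.npy")[60:320,210:390,::-1]; b=np.load("side_p.npy")[70:260,220:350,::-1]
A=cv2.resize(a,None,fx=2.3,fy=2.3,interpolation=cv2.INTER_CUBIC); B=cv2.resize(b,None,fx=2.9,fy=2.9,interpolation=cv2.INTER_CUBIC)
h=max(A.shape[0],B.shape[0]); o=np.zeros((h,A.shape[1]+B.shape[1],3),np.uint8); o[:A.shape[0],:A.shape[1]]=A;o[:B.shape[0],A.shape[1]:]=B
cv2.imwrite("pics/crop.png",o); print(o.shape, A.shape)
for n in("scene","side"):
    c=camera_info(n); print(n,-c['R'].T@c['t'])
    p=np.load(n+"_p.npy").astype(int); d=np.load(n+"_d.npy")
    v,u=np.mgrid[:384,:512]; K=c['K']
    X=np.stack([(u-K[0,2])/K[0,0]*d,(v-K[1,2])/K[1,1]*d,d],-1); W=(X-c['t'])@c['R']
    np.save(n+"_w.npy",W)
    r,g,bb=p[...,0],p[...,1],p[...,2]
    box=np.zeros_like(r,bool)
    if n=="scene": box[150:250,240:365]=1
    else: box[120:220,230:335]=1
    for nm,m in (("yellow",(r>150)&(g>110)&(bb<80)),("blue",(bb>100)&(r<70)),("red",(r>140)&(g<70)&(bb<90))):
        m=m&box&(d>0); print(nm,m.sum(), np.median(W[m],0) if m.any() else None, (W[m].min(0),W[m].max(0)) if m.any() else None, np.argwhere(m).mean(0))
```

```text
(598, 791, 3) (598, 414, 3)
scene [0.2669518  0.49889242 0.72123158]
yellow 27 [ 0.46758282 -0.05316872  0.20718995] (array([ 0.46638366, -0.0695442 ,  0.20224259]), array([ 0.47058582, -0.04787686,  0.21271243])) [190.88888889 348.7037037 ]
blue 231 [0.55387505 0.00830552 0.15401118] (array([ 0.49733131, -0.00457137,  0.14958074]), array([0.6114023 , 0.01582276, 0.15852366])) [211.05627706 284.38528139]
red 3 [ 0.49735661 -0.00959836  0.14520725] (array([ 0.49695071, -0.01862066,  0.14501886]), array([ 0.50456762, -0.00936831,  0.1471109 ])) [222.         315.66666667]
side [0.82171861 0.72620567 0.5544743 ]
yellow 29 [ 0.40889133 -0.07042858  0.02087632] (array([ 0.40292901, -0.07360271,  0.00478484]), array([0.69585984, 0.09341887, 0.13260752])) [202.44827586 323.62068966]
blue 0 None None [nan nan]
red 0 None None [nan nan]<stdin>:18: RuntimeWarning: Mean of empty slice.
  ret = um.true_divide(
```

View pics/crop.png

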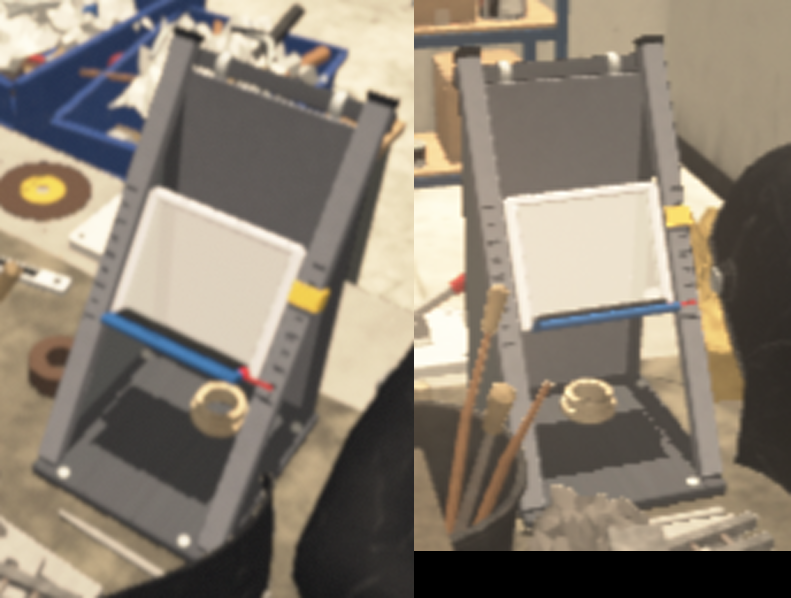

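The crop gives matching points in both views, in full-image pixels:

| Point | Scene | Side |
|---|---|---|
| Pointer tip | (327.4, 227.8) | (316.6, 174.1) |
| Mark | (343.9, 188.7) | (311.7, 144.5) |
| Lip left end | (255.2, 199.6) | (262.4, 182.8) |
| Lip right end | (315.7, 225.2) | (311, 176.9) |

I'll triangulate these and map the obstacles in the corridor.

```bash
cat > h.py <<'E'
import numpy as np, cv2
from workcell import status, read_camera, camera_info
def P(n):
    c=camera_info(n); return c['K']@np.c_[c['R'],c['t']]
def tri(a,b):
    X=cv2.triangulatePoints(P("scene"),P("side"),np.array(a,float).reshape(2,1),np.array(b,float).reshape(2,1))[:,0]; return X[:3]/X[3]
E
python3 - <<'E'
from h import *
np.set_printoptions(precision=3,suppress=True,linewidth=220)
pts=dict(pointer=((327.4,227.8),(316.6,174.1)),lipL=((255.2,199.6),(262.4,182.8)),lipR=((315.7,225.2),(311,176.9)),mark=((343.9,188.7),(311.7,144.5)))
for k,(a,b) in pts.items():
    X=tri(a,b); x=P("scene")@np.r_[X,1]; print(k,X,"res",x[:2]/x[2]-a)
W=np.load("scene_w.npy"); p=np.load("scene_p.npy").astype(int); m=(p[...,2]>100)&(p[...,0]<70); m[:150]=0;m[250:]=0;m[:,:240]=0;m[:,365:]=0
m&=W[...,2]>.1
q=W[m]; print("lip yaw fit dy/dx",np.polyfit(q[:,0],q[:,1],1), "z",np.polyfit(q[:,0],q[:,2],1))
A=np.vstack([W.reshape(-1,3),np.load("side_w.npy").reshape(-1,3)])
A=A[np.isfinite(A).all(1)]
xs=np.arange(.15,.85,.05); ys=np.arange(-.2,.6,.05)
print("rows y (top=%.2f), cols x"%ys[-1], xs)
for y in ys[::-1]:
    r=[]
    for x in xs:
        s=A[(A[:,0]>=x)&(A[:,0]<x+.05)&(A[:,1]>=y)&(A[:,1]<y+.05)]; r.append(np.percentile(s[:,2],98) if len(s)>5 else np.nan)
    print("%.2f"%y,np.array(r))
E
```

```text
pointer [ 0.476 -0.013  0.145] res [-0.003  0.395]
lipL [0.618 0.007 0.147] res [-0.014 -0.609]
lipR [ 0.495 -0.005  0.145] res [-0.009  0.887]
mark [ 0.477 -0.055  0.206] res [0.008 0.36 ]
lip yaw fit dy/dx [-0.396  0.227] z [-0.502  0.434]
rows y (top=0.55), cols x [0.15 0.2  0.25 0.3  0.35 0.4  0.45 0.5  0.55 0.6  0.65 0.7  0.75 0.8 ]
0.55 [nan nan nan nan nan nan nan nan nan nan nan nan nan nan]
0.50 [nan nan nan nan nan nan nan nan nan nan nan nan nan nan]
0.45 [  nan   nan 0.721 0.013 0.003 0.006 0.009   nan   nan   nan   nan   nan 0.002 0.001]
0.40 [  nan   nan 0.059 0.051 0.01  0.01  0.009 0.093 0.087 0.002 0.002 0.194 0.196 0.196]
0.35 [  nan   nan 0.059 0.051 0.008 0.01  0.009 0.119 0.119 0.117 0.002 0.195 0.197 0.198]
0.30 [0.002 0.004 0.006 0.031 0.031 0.002 0.008 0.119 0.119 0.118 0.002 0.195 0.197 0.216]
0.25 [0.003 0.002 0.002 0.032 0.032 0.002 0.011 0.117 0.118 0.117 0.035 0.195 0.197 0.198]
0.20 [0.003 0.002 0.003 0.032 0.032 0.027 0.095 0.078 0.09  0.096 0.238 0.239 0.197 0.197]
0.15 [0.002 0.002 0.002 0.031 0.03  0.148 0.143 0.078 0.091 0.098 0.18  0.126 0.12  0.221]
0.10 [0.002 0.133 0.144 0.14  0.128 0.151 0.002 0.002 0.002 0.097 0.128 0.105 0.087 0.127]
0.05 [0.002 0.18  0.188 0.185 0.174 0.148 0.029 0.013 0.013 0.038 0.219 0.152 0.171 0.22 ]
-0.00 [0.148 0.224 0.248 0.244 0.241 0.165 0.116 0.157 0.157 0.156 0.002 0.207 0.232   nan]
-0.05 [0.188 0.265 0.27  0.27  0.266 0.184 0.205 0.195 0.198 0.208 0.204 0.025 0.002 0.001]
-0.10 [0.151 0.244 0.248 0.248 0.243 0.191 0.286 0.232 0.232 0.295 0.291 0.044 0.001 0.001]
-0.15 [0.001 0.242 0.247 0.247 0.24  0.184 0.339 0.323 0.322 0.338 0.338 0.044 0.009 0.01 ]
-0.20 [0.001 0.214 0.225   nan 0.176 0.002 0.001   nan   nan 0.012 0.013 0.012 0.012 0.011]
```

Triangulation puts the lip's front lower middle near (0.556, 0.001, 0.146), with the guard's yaw about 5.5°. The mark is about 74 mm up the slope from the pointer. I'll first lift clear over the open area and work out the turn.

>>> move_arm([
  [[0,0,0],[0.3,-0.3,0.5],1],
  [[0,0,0],[0.6,-0.6,1],1],
  [[0,0,0],[1,-1,1],1],
  [[0,0,0],[1,-1,1],1],
])

```text
time: 0.6
tool_pos: [0.359, 0.5222, 0.2979]
tcp_rot: [0.614, 3.079, 0.002]
wrist_force: [-0.7, 0.7, -0.7]
width: 0.144
```

>>> move_arm([
  [[0,0,0],[0.5,-0.3,0.4],1],
  [[0,0,0],[1,-0.6,1],1],
  [[0,0,0],[1,-0.6,1],1],
])

```text
time: 0.98
tool_pos: [0.4575, 0.4643, 0.3987]
tcp_rot: [0.609, 3.081, 0.003]
wrist_force: [-0.6, 0.6, 0.0]
width: -0.001
```

```bash
cat >> h.py <<'E'
from scipy.spatial.transform import Rotation as R
l=np.array([.995,.097,0]);l/=np.linalg.norm(l); hx=np.cross([0,0,1],l)*-1
up=.5*hx+.866*np.array([0,0,1]); d=.866*hx-.5*np.array([0,0,1])
RT=np.c_[np.cross(l,d),l,d]
def turn(): 
    s=status.read_state(); return (R.from_matrix(RT)*R.from_rotvec(s['tcp_rot']).inv()).as_rotvec()/(np.pi/2)
E
python3 -c "
from h import *
s=status.read_state();print(s['time'],s['q'],s['tool_pos'],s['tcp_rot'],s['width']);print(turn(),up,d)"
```

```text
0.975 [ 7.54601716e-01  1.66395982e-01  1.35905469e+00 -5.60005691e-05
  1.61393093e+00 -4.26108899e-01] [0.45748021 0.46428451 0.39869659] [6.08612979e-01 3.08071710e+00 2.77204252e-03] -0.0011143232076623278
[-0.56033241 -0.4147751  -0.62393735] [ 0.04851373 -0.49764085  0.866     ] [ 0.08402578 -0.86191396 -0.5       ]
```

>>> move_arm([
  [[-0.07,-0.05,-0.08],[0,0,0],1],
  [[-0.14,-0.1,-0.16],[0,0,0],1],
  [[-0.21,-0.155,-0.235],[0,0,0],1],
  [[-0.28,-0.21,-0.31],[0,0,0],1],
  [[-0.35,-0.26,-0.39],[0,0,0],1],
  [[-0.42,-0.31,-0.47],[0,0,0],1],
  [[-0.49,-0.36,-0.545],[0,0,0],1],
  [[-0.56,-0.415,-0.624],[0,0,0],1],
  [[-0.56,-0.415,-0.624],[0,0,0],1],
])

```text
time: 2.1
tool_pos: [0.4558, 0.466, 0.3887]
tcp_rot: [1.483, 1.648, -0.875]
wrist_force: [0.8, -0.6, -0.6]
width: -0.001
```

```bash
python3 -c "
from h import *
s=status.read_state();print(s['time'],s['q'],s['tool_pos'],s['tcp_rot'],s['width']);print(turn(),up,d)"
```

```text
2.1 [ 1.05338235  0.72529392  0.94467798 -0.72573887  2.29190866  0.69633954] [0.45584377 0.4660138  0.38874465] [ 1.48345042  1.64803796 -0.87517416] -0.0013291871820413567
[ 0.00525619 -0.00617719 -0.00113711] [ 0.04851373 -0.49764085  0.866     ] [ 0.08402578 -0.86191396 -0.5       ]
```

>>> move_arm([
  [[0,0,0],[0.3,-0.4,-0.1],1],
  [[0,0,0],[0.6,-0.8,-0.2],1],
  [[0,0,0],[0.95,-1,-0.4],1],
  [[0,0,0],[0.95,-1,-0.4],1],
])

```text
time: 2.6
tool_pos: [0.552, 0.3619, 0.3566]
tcp_rot: [1.496, 1.648, -0.864]
wrist_force: [-0.6, 0.1, 0.4]
width: -0.002
```

>>> move_arm([
  [[0,0,0],[0,-0.4,-0.2],1],
  [[0,0,0],[0,-0.8,-0.4],1],
  [[0,0,0],[0,-1,-0.6],1],
  [[0,0,0],[0,-1,-0.6],1],
])

```text
time: 3.1
tool_pos: [0.5495, 0.2639, 0.297]
tcp_rot: [1.494, 1.649, -0.864]
wrist_force: [0.1, 1.2, 0.7]
width: 0.003
```

```bash
python3 -c "
from h import *
s=status.read_state();print(s['time'],s['q'],s['tool_pos'],s['tcp_rot'],s['width']);print(turn())
p,dd=read_camera('wrist');cv2.imwrite('pics/w1.png',p[:,:,::-1]);q,_=read_camera('scene');cv2.imwrite('pics/s1.png',q[:,:,::-1])
o=np.hstack([p[:,:400],q[20:404,110:510]]);cv2.imwrite('pics/c1.png',o[:,:,::-1])" 2>&1 | tail -8
```

```text
File "<string>", line 5, in <module>
    o=np.hstack([p[:,:400],q[20:404,110:510]]);cv2.imwrite('pics/c1.png',o[:,:,::-1])
    return _nx.concatenate(arrs, 1, dtype=dtype, casting=casting)
           ~~~~~~~~~~~~~~~^^^^^^^^^^^^^^^^^^^^^^^^^^^^^^^^^^^^^^^
ValueError: all the input array dimensions except for the concatenation axis must match exactly, but along dimension 0, the array at index 0 has size 384 and the array at index 1 has size 364
3.1 [ 0.82101667  0.53091884  1.40700471 -0.76431638  1.93486784  0.7234914 ] [0.54950485 0.26387076 0.29695225] [ 1.49353012  1.64895899 -0.86418135] 0.0026993726405283966
[-0.00107672 -0.00240377  0.00026354]
```

```bash
python3 -c "
import cv2,numpy as np
p=cv2.imread('pics/w1.png');q=cv2.imread('pics/s1.png')
cv2.imwrite('pics/c1.png',np.hstack([p[:,60:460],q[:,110:510]]))"
```

```text
(no output)
```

View pics/c1.png

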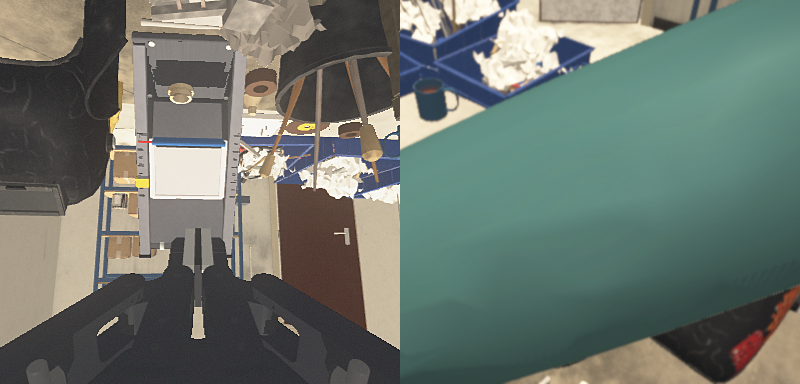

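The wrist view (upside down, camera beneath the fingers) shows the guard square on: pointer at about (203,141), mark (202,183), lip at columns 211–285, row 142. The arm hides the scene camera's view. I'll measure with the wrist image and depth, and check how low the camera hangs.

```bash
cat >> h.py <<'E'
def wrist(tag):
    c=camera_info("wrist"); p,D=read_camera("wrist"); cv2.imwrite(f"pics/{tag}.png",p[:,:,::-1]); K=c['K']
    v,u=np.mgrid[:384,:512]; X=np.stack([(u-K[0,2])/K[0,0]*D,(v-K[1,2])/K[1,1]*D,D],-1); W=(X-c['t'])@c['R']
    p=p.astype(int); r,g,b=p[...,0],p[...,1],p[...,2]; V=D>0
    out={}
    for nm,m in (("yellow",(r>150)&(g>130)&(b<80)),("blue",(b>110)&(r<70)&(g>60)),("red",(r>150)&(g<70)&(b<80))):
        out[nm]=m&V
    return c,p,D,W,out
E
python3 - <<'E'
from h import *
np.set_printoptions(precision=4,suppress=True)
c,p,D,W,o=wrist("w2"); tp=status.read_state()['tool_pos']
cam=-c['R'].T@c['t']; print("cam",cam,"in tool",RT.T@(cam-tp))
for n,m in o.items():
    m=m.copy(); m[:120]=0; m[195:]=0; m[:,:190]=0; m[:,295:]=0; ij=np.argwhere(m); w=W[m]
    m2=np.linalg.norm(w-np.median(w,0),axis=1)<.08; w=w[m2]
    print(n,len(w),ij.min(0),ij.max(0),"med",np.median(w,0)," s:",np.percentile(w@up,[2,50,98])," n:",np.percentile(w@-d,[2,50,98])," l:",np.percentile(w@l,[2,50,98]))
# post front plane
m=np.zeros(D.shape,bool); m[100:220,205:208]=1
w=W[m&(D>0)]; print("post n:",np.percentile(w@-d,[10,50,90]))
print(np.polyfit(*(W[145:147,215:280].reshape(-1,3)[:,:2].T),1))
E
python3 -c "
import cv2
p=cv2.imread('pics/w2.png')[90:210,180:320];cv2.imwrite('pics/c2.png',cv2.resize(p,None,fx=5,fy=5,interpolation=cv2.INTER_CUBIC))"
```

```text
cam [0.5305 0.4595 0.3174] in tool [ 0.0809 -0.0015 -0.1778]
yellow 5 [177 195] [186 207] med [ 0.4682 -0.0527  0.2031]  s: [0.2225 0.2238 0.2375]  n: [0.0157 0.0199 0.0229]  l: [0.4603 0.4611 0.4803]
blue 12 [137 214] [143 283] med [ 0.5699 -0.0133  0.1377]  s: [0.1512 0.1534 0.1563]  n: [0.0073 0.0105 0.0327]  l: [0.4977 0.566  0.6069]
red 14 [141 198] [142 210] med [ 0.4859 -0.0091  0.1479]  s: [0.1558 0.1561 0.1574]  n: [0.0245 0.0253 0.0268]  l: [0.4722 0.4828 0.4915]
post n: [-0.1028  0.0177  0.0203]
[0.0087 0.0014]
```

View pics/c2.png

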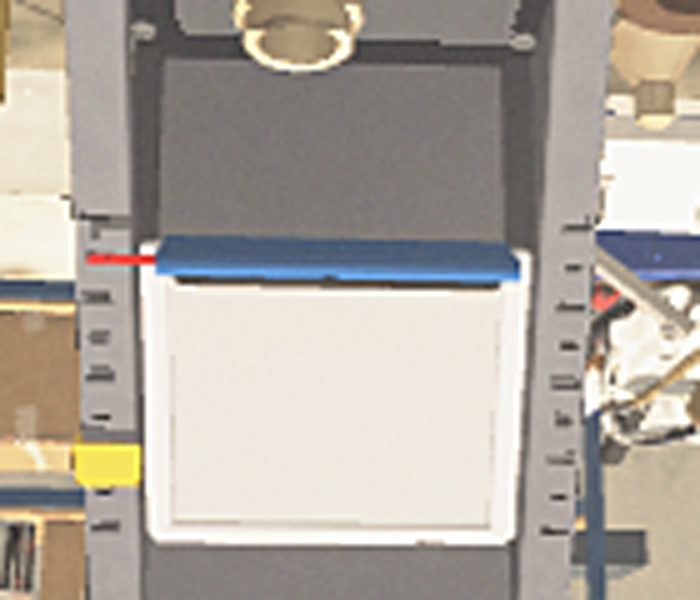

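Run:
```python
from h import *
np.set_printoptions(precision=4,suppress=True)
c=camera_info("wrist"); cam=-c['R'].T@c['t']
def ray(u,v,n0):
    r=c['R'].T@np.linalg.solve(c['K'],[u,v,1]); t=(n0-cam@-d)/(r@-d); X=cam+t*r; return X, X@up, X@l
a=lambda x,y:(180+(x+.5)/5-.5,90+(y+.5)/5-.5)
for nm,px,n0 in (("pointer",(90,260),.0253),("mark",(107,465),.020),("mark lo",(107,446),.020),("mark hi",(107,485),.02),("lipL",(158,262),.027),("lipR",(517,262),.027),("lipback",(340,240),-.005),("ticklow L",(95,217),.018),("ticklow R",(578,228),.018)):
    print(nm,*ray(*a(*px),n0))
# lip front pts normal coordinate by depth
_,p,D,W,_=wrist("w3")
for u in (215,230,250,270,280): print(u,[ (p[v,u].tolist(),np.round([W[v,u]@up,W[v,u]@-d],4).tolist()) for v in (138,140,142,143,144)])
F=np.array([.556,.001,.146]); print("F s,n,l",F@up,F@-d,F@l)
```

```text
pointer [ 0.4747 -0.0105  0.1485] 0.15691143654042483 0.47147360482344414
mark [ 0.479  -0.0522  0.2104] 0.23139170193811842 0.4716489020156643
mark lo [ 0.4791 -0.0486  0.2042] 0.22428460872180614 0.4720854907578553
mark hi [ 0.4789 -0.056   0.2169] 0.23894015945952626 0.47118520026384403
lipL [ 0.4977 -0.007   0.1497] 0.1572790353235698 0.49466760340188703
lipR [0.6179 0.0047 0.1497] 0.15722475845106618 0.6154691745253248
lipback [ 0.5602 -0.0276  0.1317] 0.15501136726799986 0.554872769966507
ticklow L [ 0.4758 -0.0101  0.1333] 0.14353356411141976 0.4726003567944398
ticklow R [0.6393 0.004  0.1365] 0.14718367271965646 0.6366879612045752
215 [([75, 88, 114], [0.1515, 0.0213]), ([80, 95, 117], [0.1518, 0.0396]), ([85, 112, 148], [0.1542, 0.0445]), ([93, 132, 181], [0.0719, 0.5106]), ([108, 175, 244], [0.1574, 0.0447])]
230 [([73, 89, 116], [0.1523, 0.0164]), ([81, 94, 113], [0.1525, 0.035]), ([80, 98, 128], [0.1545, 0.0425]), ([98, 135, 179], [0.1563, 0.0419]), ([109, 173, 236], [0.1577, 0.0431])]
250 [([67, 89, 116], [0.1532, 0.0104]), ([76, 89, 114], [0.1528, 0.0331]), ([82, 97, 124], [0.1546, 0.042]), ([91, 124, 167], [0.1564, 0.0411]), ([100, 146, 201], [0.1579, 0.0417])]
270 [([87, 101, 123], [0.1545, 0.0025]), ([79, 94, 118], [0.1541, 0.0254]), ([79, 97, 121], [0.1551, 0.0391]), ([91, 111, 144], [0.1564, 0.0408]), ([95, 133, 180], [0.1583, 0.0397])]
280 [([97, 100, 103], [0.1727, -0.1098]), ([81, 95, 120], [0.1545, 0.0229]), ([83, 101, 126], [0.1555, 0.0366]), ([82, 100, 128], [0.1568, 0.0389]), ([95, 132, 179], [0.1584, 0.0391])]
F s,n,l 0.15291199376675407 0.02714357879598194 0.553473655214276
```

Results from the wrist view:

- **Lip:** underside at slope coordinate s≈0.153, front at n≈0.041, middle at l≈0.555.
- **Push:** the pointer has to rise about 74.5 mm.

I'll now approach below and in front of the lip.

>>> move_arm([
  [[0,0,0],[0,-0.4,-0.32],1],
  [[0,0,0],[0,-0.8,-0.64],1],
  [[0,0,0],[0,-1,-0.8],1],
  [[0,0,0],[0,-1,-0.8],1],
])

```text
time: 3.8
tool_pos: [0.5505, 0.1642, 0.2162]
tcp_rot: [1.493, 1.647, -0.865]
wrist_force: [-0.1, 0.1, 0.3]
width: -0.0
```

>>> move_arm([
  [[0,0,0],[0,-0.3,-0.3],1],
  [[0,0,0],[0,-0.6,-0.55],1],
  [[0,0,0],[0,-0.88,-0.77],1],
  [[0,0,0],[0,-0.88,-0.77],1],
])

```text
time: 4.3
tool_pos: [0.5507, 0.0766, 0.1394]
tcp_rot: [1.494, 1.647, -0.865]
wrist_force: [0.9, 0.3, -0.2]
width: 0.005
```

```bash
cat >> h.py <<'E'
def rep():
    s=status.read_state(); t=s['tool_pos']; print("t",s['time'],"q",np.round(s['q'],2),"tcp",np.round(t,4),"s,n,l",np.round([t@up,t@-d,t@l],4),"turn",np.round(turn(),3),"F",np.round(s['wrist_force'],1),"Fs,Fn",np.round([s['wrist_force']@up,s['wrist_force']@-d],1))
E
python3 - <<'E'
from h import *
rep(); c,p,D,W,o=wrist("w4")
a=p[:,60:460].astype(np.uint8); b=read_camera("side")[0][60:250,200:380]
b=cv2.resize(b,(364,384)); cv2.imwrite("pics/c4.png",np.hstack([a,b])[:,:,::-1])
E
```

```text
t 4.3 q [ 0.63  0.48  1.82 -0.84  1.57  0.86] tcp [0.5507 0.0766 0.1394] s,n,l [0.1094 0.0894 0.5555] turn [-0.    -0.002  0.001] F [ 0.9  0.3 -0.2] Fs,Fn [-0.3  0.1]
```

View pics/c4.png

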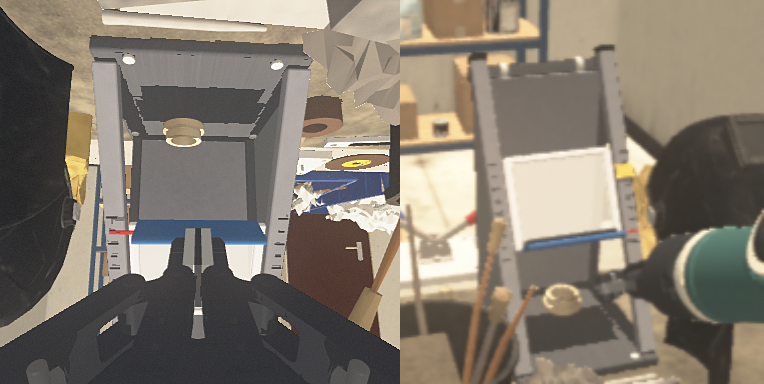

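The fingers are centred on the lip (image column about 197), below and in front of it. Next I'll slide in about 70 mm and then creep up the slope.

>>> move_arm([
  [[0,0,0],[0.02,-0.2,-0.12],1],
  [[0,0,0],[0.04,-0.4,-0.235],1],
  [[0,0,0],[0.06,-0.6,-0.35],1],
  [[0,0,0],[0.06,-0.6,-0.35],1],
])

```text
time: 4.9
tool_pos: [0.5553, 0.014, 0.1033]
tcp_rot: [1.494, 1.646, -0.869]
wrist_force: [-0.8, 1.5, 0.6]
width: -0.002
```

>>> move_arm([
  [[0,0,0],[0.004,-0.04,0.07],1],
  [[0,0,0],[0.008,-0.08,0.14],1],
  [[0,0,0],[0.012,-0.12,0.21],1],
  [[0,0,0],[0.016,-0.16,0.28],1],
  [[0,0,0],[0.018,-0.18,0.315],1],
  [[0,0,0],[0.02,-0.2,0.35],1],
  [[0,0,0],[0.02,-0.2,0.35],1],
])

```text
time: 5.78
tool_pos: [0.5589, -0.0035, 0.1399]
tcp_rot: [1.494, 1.647, -0.863]
wrist_force: [0.0, -0.1, -0.6]
width: -0.0
```

Run:
```python
from h import *
rep()
```

```text
t 5.775 q [ 0.51  0.42  1.91 -0.92  1.48  0.84] tcp [ 0.5589 -0.0035  0.1399] s,n,l [0.15   0.02   0.5559] turn [-0.001 -0.001  0.001] F [ 0.  -0.1 -0.6] Fs,Fn [-0.5 -0.4]
```

>>> move_arm([
  [[0,0,0],[0.001,-0.013,0.022],1],
  [[0,0,0],[0.002,-0.025,0.043],1],
  [[0,0,0],[0.004,-0.037,0.065],1],
  [[0,0,0],[0.005,-0.05,0.087],1],
])

```text
time: 6.28
tool_pos: [0.5594, -0.0084, 0.1485]
tcp_rot: [1.494, 1.647, -0.863]
wrist_force: [0.5, 0.3, 0.5]
width: 0.0
```

Run:
```python
from h import *
rep(); c,p,D,W,o=wrist("w5")
a=p[150:300,140:340].astype(np.uint8); b=read_camera("side")[0][100:220,240:340]
cv2.imwrite("pics/c5.png",np.hstack([cv2.resize(a,(480,360)),cv2.resize(b,(300,360))])[:,:,::-1])
```

```text
t 6.275 q [ 0.51  0.4   1.91 -0.92  1.49  0.82] tcp [ 0.5594 -0.0084  0.1485] s,n,l [0.1599 0.02   0.5559] turn [-0.001 -0.001  0.001] F [0.5 0.3 0.5] Fs,Fn [0.3 0.5]
```

View pics/c5.png

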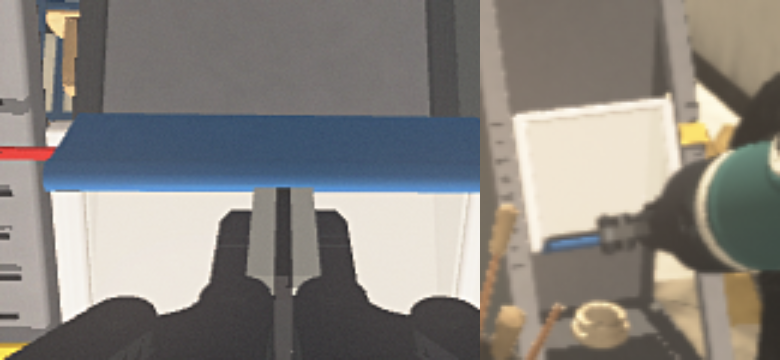

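This picture is worrying: the lip seems to cover the fingertips, which could mean they're on its pane side. I'll check with projections and depth before moving any further.

Run:
```python
from h import *
np.set_printoptions(precision=4,suppress=True)
rep(); c,p,D,W,o=wrist("w6"); tp=status.read_state()['tool_pos']
print(c['K'][0], -c['R'].T@c['t']); print("cam axes in (s,n,l):",c['R']@np.c_[up,-d,l])
def pr(X): x=c['K']@(c['R']@X+c['t']); return x[:2]/x[2]
print("TCP px",pr(tp),"TCP -19mm",pr(tp-.019*d),"TCP -40",pr(tp-.04*d))
for v in range(190,290,6):
    for u in (255,258,240):
        w=W[v,u]; print(v,u,p[v,u],np.round([D[v,u],w@up,w@-d,w@l],4),end=' | ')
    print()
```

```text
t 6.375 q [ 0.51  0.4   1.91 -0.92  1.49  0.82] tcp [ 0.5595 -0.0085  0.1487] s,n,l [0.1601 0.0201 0.556 ] turn [-0.001 -0.001  0.001] F [-0.1  1.3 -0. ] Fs,Fn [-0.6  1.1]
[288.7646   0.     257.6421] [0.5397 0.1854 0.1672]
cam axes in (s,n,l): [[-0.0011 -0.0025  1.    ]
 [ 0.9482  0.3176  0.0018]
 [ 0.3176 -0.9482 -0.002 ]]
TCP px [259.3743 214.8287] TCP -19mm [259.4747 227.7968] TCP -40 [259.6125 245.5998]
190 255 [120 116 114] [ 0.3141  0.1843 -0.0979  0.5517] | 190 258 [116 113 113] [ 0.3164  0.185  -0.1001  0.5549] | 190 240 [117 113 113] [ 0.3148  0.1845 -0.0985  0.5353] | 
196 255 [122 117 116] [ 0.3138  0.1903 -0.0955  0.5517] | 196 258 [126 117 114] [ 0.3132  0.1901 -0.095   0.555 ] | 196 240 [120 113 112] [ 0.3128  0.19   -0.0946  0.5355] | 
202 255 [ 63  85 111] [0.199  0.1534 0.0132 0.553 ] | 202 258 [ 60  83 110] [0.1985 0.1532 0.0136 0.555 ] | 202 240 [ 58  82 109] [0.1969 0.1526 0.0152 0.5428] | 
208 255 [ 63  85 111] [0.1877 0.1529 0.0249 0.5531] | 208 258 [ 59  84 110] [0.1876 0.1528 0.025  0.5551] | 208 240 [ 61  84 110] [0.188  0.153  0.0247 0.5433] | 
214 255 [ 61
[... 1318 characters left out ...]
] [0.1235 0.1494 0.0915 0.5551] | 262 240 [66 61 63] [0.131  0.1537 0.085  0.547 ] | 
268 255 [87 81 81] [0.1238 0.152  0.092  0.5539] | 268 258 [90 84 84] [0.1227 0.1514 0.093  0.5551] | 268 240 [69 65 66] [0.1162 0.1476 0.0985 0.5479] | 
274 255 [93 87 86] [0.1225 0.1537 0.0939 0.5539] | 274 258 [92 85 84] [0.1238 0.1545 0.0928 0.5551] | 274 240 [70 64 64] [0.1131 0.1479 0.102  0.5481] | 
280 255 [91 88 87] [0.1241 0.1571 0.0934 0.5539] | 280 258 [90 86 85] [0.1247 0.1575 0.0929 0.5551] | 280 240 [64 61 62] [0.1107 0.1487 0.1047 0.5482] | 
286 255 [92 88 89] [0.1266 0.1612 0.0921 0.5538] | 286 258 [85 84 82] [0.1259 0.1607 0.0927 0.5552] | 286 240 [61 59 62] [0.1071 0.1485 0.1084 0.5485] |
```

The depth shows the visible fingertips end at n≈0.06, about 40 mm short of the nominal TCP and still in front of the lip. Nothing has been touched: the lip still reads s=0.153, and there is no force. I'll back down the slope, go in about 40 mm further and measure again.

>>> move_arm([
  [[0,0,0],[-0.01,0.1,-0.17],1],
  [[0,0,0],[-0.02,0.2,-0.345],1],
  [[0,0,0],[-0.02,0.2,-0.345],1],
  [[0,0,0],[-0.01,0.03,-0.445],1],
  [[0,0,0],[0.015,-0.145,-0.545],1],
  [[0,0,0],[0.015,-0.145,-0.545],1],
])

```text
time: 7.18
tool_pos: [0.5595, -0.0254, 0.0929]
tcp_rot: [1.495, 1.646, -0.868]
wrist_force: [-0.1, -0.1, 1.3]
width: -0.001
```

Run:
```python
from h import *
np.set_printoptions(precision=4,suppress=True)
rep(); c,p,D,W,o=wrist("w7")
for v in range(205,245,3):
    for u in (252,256,264,235):
        w=W[v,u]; print(v,u,p[v,u],np.round([w@up,w@-d,w@l],4),end=' | ')
    print()
a=p[150:300,140:340].astype(np.uint8); b=read_camera("side")[0][100:220,240:340]
cv2.imwrite("pics/c7.png",np.hstack([cv2.resize(a,(480,360)),cv2.resize(b,(300,360))])[:,:,::-1])
```

```text
t 7.175 q [ 0.48  0.47  1.94 -0.95  1.42  0.89] tcp [ 0.5595 -0.0254  0.0929] s,n,l [ 0.1203 -0.0224  0.5544] turn [ 0.    -0.003  0.002] F [-0.1 -0.1  1.3] Fs,Fn [1.2 0.5]
205 252 [135 131 129] [ 0.1527 -0.1176  0.5469] | 205 256 [138 133 128] [ 0.1526 -0.1175  0.551 ] | 205 264 [136 133 130] [ 0.1527 -0.1177  0.5592] | 205 235 [133 128 125] [ 0.1517 -0.115   0.5297] | 
208 252 [133 130 128] [ 0.1554 -0.1161  0.5469] | 208 256 [135 131 127] [ 0.155  -0.1152  0.551 ] | 208 264 [135 131 129] [ 0.155  -0.1155  0.5592] | 208 235 [136 132 128] [ 0.1551 -0.1152  0.5297] | 
211 252 [135 130 129] [ 0.1574 -0.1132  0.547 ] | 211 256 [134 129 126] [ 0.158  -0.1146  0.551 ] | 211 264 [136 129 128] [ 0.1584 -0.1156  0.5592] | 211 235 [134 128 127] [ 0.1575 -0.1131  0.5298] | 
214 252 [134 130 127] [ 0.16   -0.1115  0.547 ] | 214 256 [133 129 127] [ 0.161  -0.1139  0.551 ] | 214 264 [136 133 131] [ 0.1605 -0.1128  0.5592] | 214 235 [135 130 128] [ 0.1603 -0.112   0.5298] | 
217 252 [136 133 128] [ 0.1633 -0.1115  0.547 ] | 217 256 [135 131 129] [ 0.163  -0.111   0.5511] | 217 264 [135 132 129] [
[... 1095 characters left out ...]
 0.5506] | 235 256 [58 58 57] [0.1103 0.0236 0.5526] | 235 264 [163 158 150] [0.1091 0.0258 0.5567] | 235 235 [135 132 127] [ 0.1778 -0.1003  0.5303] | 
238 252 [166 162 152] [0.1095 0.0281 0.5507] | 238 256 [58 59 60] [0.11   0.0273 0.5526] | 238 264 [161 154 147] [0.1094 0.0284 0.5566] | 238 235 [88 85 87] [0.1142 0.0199 0.5415] | 
241 252 [162 158 149] [0.1101 0.0302 0.5507] | 241 256 [59 58 58] [0.1097 0.0308 0.5527] | 241 264 [162 159 151] [0.1095 0.0311 0.5566] | 241 235 [62 64 64] [0.1139 0.0235 0.5418] | 
244 252 [162 158 150] [0.1102 0.0328 0.5508] | 244 256 [55 54 55] [0.1087 0.0353 0.5527] | 244 264 [161 158 150] [0.1102 0.0328 0.5566] | 244 235 [67 66 69] [0.1133 0.0275 0.5421] |
```

View pics/c7.png

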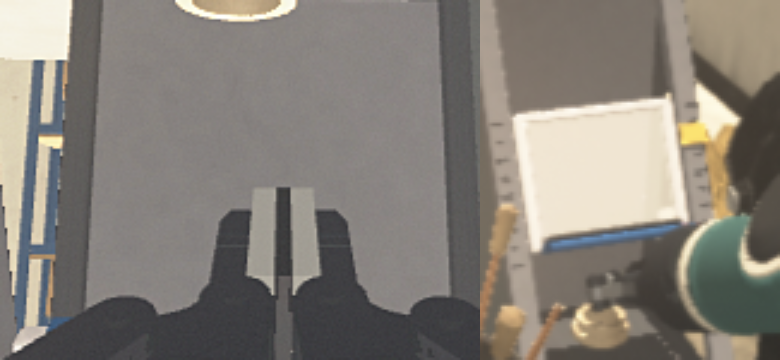

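The tips now show at n≈0.018, beyond the lip's front edge (0.041) and below it. The side view shows the whole lip above the fingers, with the collar untouched. Next I'll creep upward and watch the force.

>>> move_arm([
  [[0,0,0],[0.004,-0.04,0.07],1],
  [[0,0,0],[0.008,-0.08,0.14],1],
  [[0,0,0],[0.01,-0.1,0.174],1],
  [[0,0,0],[0.012,-0.12,0.209],1],
  [[0,0,0],[0.014,-0.14,0.244],1],
  [[0,0,0],[0.016,-0.16,0.278],1],
])

```text
time: 8.02
tool_pos: [0.5625, -0.0381, 0.1213]
tcp_rot: [1.494, 1.648, -0.862]
wrist_force: [-0.4, 5.8, -1.5]
width: -0.002
```

Run:
```python
from h import *
rep()
```

```text
t 8.025 q [ 0.46  0.42  1.94 -0.96  1.43  0.85] tcp [ 0.5625 -0.0381  0.1213] s,n,l [ 0.1513 -0.0195  0.5562] turn [-0.002 -0.001  0.   ] F [-0.4  5.8 -1.5] Fs,Fn [-4.2  4.3]
```

Contact: about 4 N down the slope, but also 4 N outward. Before pushing on, I'll check the geometry numerically.

Run:
```python
from h import *
np.set_printoptions(precision=4,suppress=True)
rep(); c,p,D,W,o=wrist("w8")
for v in range(196,262,4):
    for u in (256,237,225,215,200):
        w=W[v,u]; print(v,u,p[v,u],np.round([w@up,w@-d,w@l],3),end=' | ')
    print()
s=read_camera("side")[0]; cv2.imwrite("pics/s8.png",s[:,:,::-1])
a=p[150:300,140:340].astype(np.uint8); b=s[100:220,240:340]
cv2.imwrite("pics/c8.png",np.hstack([cv2.resize(a,(480,360)),cv2.resize(b,(300,360))])[:,:,::-1])
```

```text
t 8.025 q [ 0.46  0.42  1.94 -0.96  1.43  0.85] tcp [ 0.5625 -0.0381  0.1213] s,n,l [ 0.1513 -0.0195  0.5562] turn [-0.002 -0.001  0.   ] F [-0.4  5.8 -1.5] Fs,Fn [-4.2  4.3]
196 256 [131 128 125] [ 0.171 -0.107  0.553] | 196 237 [132 126 125] [ 0.17  -0.106  0.535] | 196 225 [132 128 129] [ 0.17  -0.105  0.523] | 196 215 [134 130 126] [ 0.17  -0.105  0.513] | 196 200 [132 127 124] [ 0.169 -0.103  0.499] | 
200 256 [134 128 125] [ 0.174 -0.104  0.553] | 200 237 [130 124 121] [ 0.174 -0.104  0.535] | 200 225 [131 127 123] [ 0.174 -0.104  0.523] | 200 215 [130 127 125] [ 0.173 -0.102  0.513] | 200 200 [132 128 125] [ 0.173 -0.101  0.499] | 
204 256 [130 126 124] [ 0.177 -0.103  0.553] | 204 237 [133 127 126] [ 0.177 -0.102  0.535] | 204 225 [132 128 124] [ 0.177 -0.103  0.523] | 204 215 [136 131 127] [ 0.176 -0.1    0.514] | 204 200 [133 129 124] [ 0.176 -0.099  0.499] | 
208 256 [136 129 129] [ 0.181 -0.102  0.553] | 208 237 [132 126 124] [ 0.181 -0.101  0.535] | 208 225 [131 127 128] [ 0.18  -0.099  0.523] | 208 215 [134 129 129] [ 0.18  -0.099  0.514] | 208 200 [134 129 127] [ 0.18 
[... 2268 characters left out ...]
0.515] | 248 200 [143 134 129] [ 0.213 -0.08   0.501] | 
252 256 [55 55 57] [0.141 0.043 0.554] | 252 237 [70 72 74] [0.145 0.037 0.545] | 252 225 [ 60  90 116] [0.162 0.009 0.536] | 252 215 [ 60  88 118] [0.163 0.008 0.53 ] | 252 200 [ 63  90 120] [0.163 0.008 0.521] | 
256 256 [53 54 56] [0.141 0.047 0.554] | 256 237 [64 64 68] [0.146 0.04  0.545] | 256 225 [ 65  91 122] [0.163 0.012 0.536] | 256 215 [ 58  89 118] [0.163 0.013 0.53 ] | 256 200 [ 62  88 116] [0.162 0.014 0.522] | 
260 256 [58 56 58] [0.141 0.05  0.554] | 260 237 [59 61 64] [0.145 0.044 0.546] | 260 225 [ 62  91 122] [0.163 0.017 0.536] | 260 215 [ 66  90 121] [0.162 0.017 0.531] | 260 200 [ 62  89 119] [0.162 0.017 0.522] |
```

View pics/c8.png

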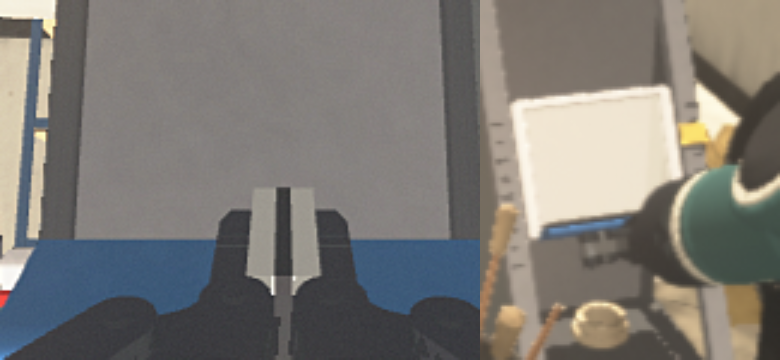

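The lip has already risen about 9.5 mm (s=0.1625) and sits on the fingers' upper faces, which is a good push. I'll push on 50 mm, then measure the pointer against the mark.

>>> move_arm([
  [[0,0,0],[0.003,-0.03,0.052],1],
  [[0,0,0],[0.006,-0.06,0.104],1],
  [[0,0,0],[0.009,-0.09,0.156],1],
  [[0,0,0],[0.012,-0.12,0.208],1],
  [[0,0,0],[0.015,-0.15,0.26],1],
  [[0,0,0],[0.018,-0.18,0.312],1],
  [[0,0,0],[0.021,-0.21,0.364],1],
  [[0,0,0],[0.024,-0.24,0.416],1],
  [[0,0,0],[0.024,-0.25,0.433],1],
])

```text
time: 9.25
tool_pos: [0.5638, -0.0639, 0.1643]
tcp_rot: [1.495, 1.648, -0.865]
wrist_force: [-2.3, 4.9, -2.7]
width: -0.003
```

Run:
```python
from h import *
np.set_printoptions(precision=4,suppress=True)
rep(); c,p,D,W,o=wrist("w9")
for n,m in o.items():
    ij=np.argwhere(m); print(n,len(ij)); 
for u in (225,215,200): print(u,[np.round([W[v,u]@up,W[v,u]@-d],4).tolist() for v in (252,256,260)])
s=read_camera("side")[0]; cv2.imwrite("pics/s9.png",s[:,:,::-1])
a=p[140:340,60:340].astype(np.uint8); b=s[90:220,240:340]
cv2.imwrite("pics/c9.png",np.hstack([cv2.resize(a,(504,360)),cv2.resize(b,(277,360),interpolation=cv2.INTER_CUBIC)])[:,:,::-1])
```

```text
t 9.25 q [ 0.42  0.34  1.95 -0.97  1.44  0.77] tcp [ 0.5638 -0.0639  0.1643] s,n,l [ 0.2015 -0.0203  0.5549] turn [-0.001 -0.002  0.001] F [-2.3  4.9 -2.7] Fs,Fn [-4.9  3.1]
yellow 909
blue 3215
red 103
225 [[0.2125, 0.0081], [0.2123, 0.0128], [0.2125, 0.0165]]
215 [[0.2125, 0.0082], [0.2123, 0.0128], [0.2122, 0.017]]
200 [[0.212, 0.0091], [0.2121, 0.0132], [0.2119, 0.0176]]
```

View pics/c9.png

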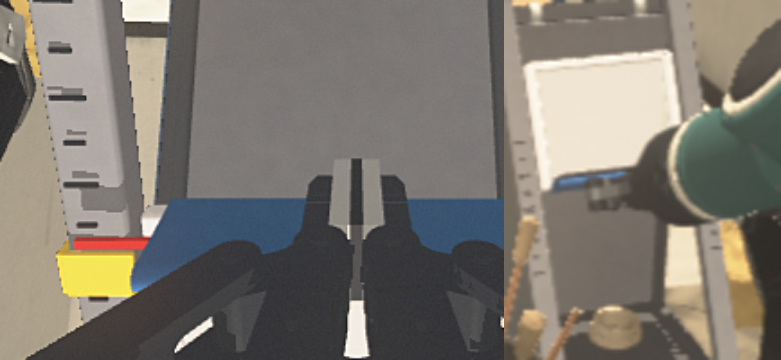

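The pointer (red, crop row 244) is now just below the mark (yellow front face, crop rows 252–297). I'll measure the remaining gap directly from this view.

Run:
```python
from h import *
np.set_printoptions(precision=4,suppress=True)
c,p,D,W,o=wrist("w10")
for n in("red","yellow"):
    m=o[n].copy(); m[:,150:]=0; m[:260]=0; w=W[m]; ij=np.argwhere(m)
    print(n,len(w),ij.min(0),ij.max(0),"s",np.percentile(w@up,[1,10,50,90,99]),"n",np.percentile(w@-d,[1,10,50,90,99]))
for u in (85,95,105,112,120,130): print(u,[(v,p[v,u].tolist(),np.round([W[v,u]@up,W[v,u]@-d],4).tolist()) for v in range(270,310,4)])
```

```text
red 108 [272 101] [277 141] s [0.2149 0.2152 0.2159 0.218  0.2189] n [0.023  0.0237 0.0246 0.0256 0.0262]
yellow 157 [273  91] [303 134] s [0.2222 0.2227 0.2234 0.2376 0.2389] n [0.0164 0.019  0.0209 0.022  0.0227]
85 [(270, [162, 149, 130], [1.654, -2.0189]), (274, [161, 151, 131], [1.6909, -2.0123]), (278, [174, 162, 140], [1.719, -1.9936]), (282, [173, 159, 140], [1.7616, -1.9942]), (286, [173, 160, 139], [1.7929, -1.9799]), (290, [173, 159, 138], [1.8209, -1.9615]), (294, [174, 160, 140], [1.8696, -1.9687]), (298, [176, 161, 143], [1.8967, -1.9493]), (302, [177, 162, 142], [1.9287, -1.9361]), (306, [174, 160, 140], [1.9727, -1.9364])]
95 [(270, [173, 161, 138], [1.7797, -2.1981]), (274, [144, 120, 64], [0.2228, 0.016]), (278, [185, 152, 62], [0.2233, 0.0191]), (282, [251, 240, 93], [0.2233, 0.0226]), (286, [246, 231, 88], [0.2263, 0.0222]), (290, [246, 233, 90], [0.2288, 0.0224]), (294, [244, 222, 82], [0.2319, 0.022]), (298, [249, 235, 88], [0.2359, 0.0206]), (302, [255, 238, 78], [0.238, 0.0214]), (306, [174, 163, 140], [2.1064, -2.0882])]
105 [(270, [119, 119, 115], [0.2175, 0
[... 910 characters left out ...]
]), (282, [250, 239, 92], [0.2248, 0.0206]), (286, [246, 230, 85], [0.2269, 0.0214]), (290, [246, 229, 84], [0.2293, 0.0217]), (294, [246, 230, 88], [0.232, 0.0218]), (298, [246, 232, 89], [0.2345, 0.0221]), (302, [248, 233, 85], [0.2382, 0.021]), (306, [172, 166, 162], [0.2433, 0.0185])]
130 [(270, [116, 117, 112], [0.2182, 0.0186]), (274, [248, 72, 66], [0.2172, 0.0236]), (278, [222, 76, 77], [0.2188, 0.0251]), (282, [249, 237, 91], [0.1204, 0.1576]), (286, [246, 229, 87], [0.2272, 0.0209]), (290, [248, 232, 85], [0.2298, 0.021]), (294, [251, 236, 85], [0.2326, 0.0211]), (298, [253, 237, 84], [0.2348, 0.0217]), (302, [249, 235, 83], [0.2386, 0.0206]), (306, [64, 56, 53], [0.1904, 0.0784])]
```

The mark spans s 0.223–0.239, centre 0.231, and the pointer is at 0.217, so 14 mm remain.

>>> move_arm([
  [[0,0,0],[0.002,-0.02,0.035],1],
  [[0,0,0],[0.004,-0.04,0.07],1],
  [[0,0,0],[0.006,-0.06,0.104],1],
  [[0,0,0],[0.007,-0.07,0.121],1],
  [[0,0,0],[0.007,-0.07,0.121],1],
  [[0,0,0],[0.007,-0.07,0.121],1],
])

```text
time: 10.15
tool_pos: [0.5661, -0.0711, 0.1777]
tcp_rot: [1.493, 1.646, -0.863]
wrist_force: [-1.2, -0.2, -2.9]
width: 0.002
```

```bash
cat >> h.py <<'E'
def gap(tag,r0=250,c1=150):
    c,p,D,W,o=wrist(tag)
    for n in("red","yellow"):
        m=o[n].copy(); m[:,c1:]=0; m[:r0]=0; w=W[m]; w=w[np.abs(w@-d-.022)<.01]
        print(n,len(w),"s",np.round(np.percentile(w@up,[2,25,50,75,98]),4),"n",np.round(np.median(w@-d),4))
    return p,D,W
E
python3 - <<'E'
from h import *
rep(); p,D,W=gap("w11")
for u in (225,215,200): print(u,[np.round([W[v,u]@up,W[v,u]@-d],4).tolist() for v in (252,256,260)])
E
```

```text
t 10.15 q [ 0.41  0.32  1.95 -0.98  1.45  0.75] tcp [ 0.5661 -0.0711  0.1777] s,n,l [ 0.2167 -0.02    0.5565] turn [-0.    -0.001  0.   ] F [-1.2 -0.2 -2.9] Fs,Fn [-2.5 -1.5]
red 115 s [0.23   0.2309 0.2318 0.2327 0.2335] n 0.025
yellow 389 s [0.2225 0.2237 0.2254 0.2278 0.2382] n 0.0213
225 [[0.2278, 0.0081], [0.2275, 0.013], [0.2278, 0.0166]]
215 [[0.2275, 0.0087], [0.2271, 0.0136], [0.2275, 0.017]]
200 [[0.2272, 0.0092], [0.2275, 0.013], [0.2283, 0.0159]]
```

The pointer is at 0.232 against the mark centre of 0.231. I'll drop the fingers down the slope and withdraw.

>>> move_arm([
  [[0,0,0],[-0.004,0.04,-0.07],1],
  [[0,0,0],[-0.015,0.15,-0.26],1],
  [[0,0,0],[-0.02,0.2,-0.345],1],
  [[0,0,0],[-0.02,0.2,-0.345],1],
  [[0,0,0],[-0.05,0.55,-0.145],1],
  [[0,0,0],[-0.09,1,0.1],1],
  [[0,0,0],[-0.09,1,0.1],1],
])

```text
time: 11.08
tool_pos: [0.5588, 0.0323, 0.1894]
tcp_rot: [1.493, 1.647, -0.855]
wrist_force: [0.3, 0.1, 0.1]
width: 0.001
```

>>> move_arm([
  [[0,0,0],[0,0.4,0.3],1],
  [[0,0,0],[0,0.8,0.6],1],
  [[0,0,0],[0,1,0.8],1],
  [[0,0,0],[0,1,0.8],1],
])

```text
time: 11.58
tool_pos: [0.5575, 0.13, 0.2682]
tcp_rot: [1.494, 1.646, -0.859]
wrist_force: [0.7, 0.9, 0.4]
width: -0.001
```

Run:
```python
from h import *
rep(); p,D,W=gap("w12",100,250)
s=read_camera("side")[0]
a=p[90:240,150:350].astype(np.uint8); b=s[80:250,220:340]
cv2.imwrite("pics/c12.png",np.hstack([cv2.resize(a,(533,400),interpolation=cv2.INTER_CUBIC),cv2.resize(b,(260,400))])[:,:,::-1])
```

```text
t 11.575 q [ 0.68  0.39  1.66 -0.83  1.76  0.72] tcp [0.5575 0.13   0.2682] s,n,l [0.1946 0.1993 0.5675] turn [-0.002  0.001 -0.   ] F [0.7 0.9 0.4] Fs,Fn [-0.   0.9]
red 20 s [0.2308 0.2314 0.2316 0.2318 0.2333] n 0.0253
yellow 64 s [0.2228 0.2236 0.225  0.2272 0.2379] n 0.0215
```

View pics/c12.png

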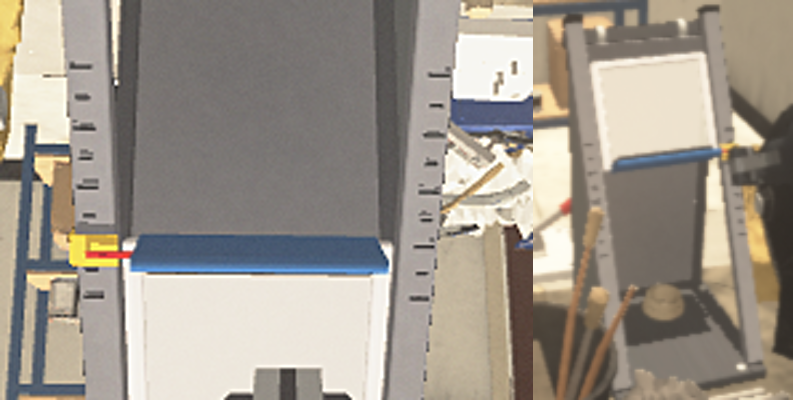

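The window stays up with the red pointer inside the yellow band (crop about 100,253), and the hand is clear. Handing in.

```bash
python3 -c "
from workcell import order; print(order.finish_job())"
```

```text
the job is handed in; nothing more can be done
None
```

I raised the window by pushing up under the blue lip with the shut fingers, about 75 mm up the slope. I then lowered the hand, backed it away and handed the job in at about 11.6 s.

**Last checks:**
- **Pointer:** it stands at 0.2316 m along the slope. The yellow band runs from about 0.223 to 0.238 m, so the pointer is about 1 mm from its middle. It held there after the hand left.
- **Mark:** it reads the same place as before the push.
- **Contact:** wrist force is near zero, and the hand is about 0.15 m clear of the lip.
- **Loose things:** the collar looked to be in its place in the last side view. I did not measure the punch, roll or cone again; the hand kept well away from them.

**What disagreed:**
- **Fingertip position:** the fingertips showed in the wrist camera about 40 mm short of the stated TCP. My first lift therefore passed in front of the lip without touching it, so I backed down, went in deeper and repeated it.
- **Outward force:** during the push I felt 3–4 N outward along the normal, besides the expected 4–5 N down the slope. I put it down to friction on the lip but did not confirm that.

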